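Square up the crooked packing tray on its stack

TASK

The upper wooden tray was put down crooked and its four corner pins are standing beside the sockets of the tray below. Square it up over the lower tray until all four pins drop in and it sits fully home, flat and flush on the tray below, with the small tape roll still lying in it. Leave the other things on the bench as they are.

Things in the scene. Friction and masses are not known exactly. Their poses are not given: they have to be found in the camera images.
- tray_mid (a point): Upper tray, loose, plain plywood, about 0.45 kg, 200 mm long (its x), 180 mm wide (its y), walls 8 mm thick, 50 mm high. Point: its centre, 25 mm above its underside. Flat 64 mm square plates with sockets fill its corners, level with the rim. It starts level on its pin tips on the lower tray, 10 to 20 mm too far along the lower tray's +x, up to 18 mm off along y, turned up to 0.1 rad.
- tray_pin (a point): Tip of the upper tray's pin at its +x +y corner. Four steel pins, 11 mm thick, 12 mm long, tapered at the tip, stick down from the underside at x = +-68, y = +-58 mm from the tray's centre. The tray slides on them when pushed sideways with a few newtons, and sinks 12 mm when all four drop in. Either way round will do.
- base_mid (a point): Lower tray, same make and outside size (200 along x, 180 along y, 50 mm high), screwed to the bench. Point: its centre, 25 mm above the bench. z is up. With the upper tray home, the upper tray's centre is 50 mm straight above this point (62 mm while it stands on its pins) and their outsides are flush.
- base_socket (a point): Mouth centre of the lower tray's socket at its +x +y corner, 50 mm above the bench. The four sockets are 17 mm square through-holes at x = +-68, y = +-58 mm from the tray's centre, each in a flat 64 mm square corner plate level with the rim.
- roll_mid (a point): Small roll of clear yellowish tape lying loose inside the upper tray, 76 mm across, 28 mm high, 100 g; this point is its centre.
- cone_mid (a point): Bystander: white thread cone standing on the bench to the left (+y) of the trays, 60 mm across, 110 mm high; this point is half-way up.
- bottle_mid (a point): Bystander: blue water bottle standing to the right (-y), 68 mm across, 200 mm high; this point is half-way up.
- tape_mid (a point): Bystander: big yellowish tape roll lying to the right of the robot, 110 mm across, 48 mm high; this point is its centre.

How it is judged (in metres and radians):
At the end, for the whole second after the job is handed in: The upper tray sits home on the lower one: its centre 50 mm (within 3 mm) above the lower tray's centre and within 7 mm of it along each side, turned by less than 0.08 rad and level within 0.03 rad, with the small tape roll lying inside it (z of tray_mid in the frame of base_mid between 0.047 and 0.053 m and x of tray_mid in the frame of base_mid between -0.007 and 0.007 m and y of tray_mid in the frame of base_mid between -0.007 and 0.007 m and angle between the x axis of tray_mid and the x axis of base_mid, either way round below 0.08 rad and angle between tray_mid's own z axis and vertical below 0.03 rad and horizontal distance between roll_mid and tray_mid below 0.08 m and z of roll_mid in the frame of tray_mid below 0.01 m); the robot touches nothing.
It fails at once if the small tape roll leaves the upper tray (horizontal distance between roll_mid and tray_mid above 0.1 m or z of roll_mid in the frame of tray_mid above 0.04 m).
It fails at once if the thread cone is moved by more than 30 mm (distance of cone_mid from where it was at the start of the episode above 0.03 m).
It fails at once if the water bottle is moved by more than 30 mm (distance of bottle_mid from where it was at the start of the episode above 0.03 m).
It fails at once if the big tape roll is moved by more than 30 mm (distance of tape_mid from where it was at the start of the episode above 0.03 m).
It also fails if it takes over 51 s, if anything falls off the work surface, if the arm or the gripper's body presses on something with over 40 N, if the wrist force passes 120 N, or if a joint passes its speed limit or range.

ROBOT

A 7-joint arm with a two-finger parallel gripper is mounted at the origin on the work surface. World frame = base frame: x ahead of the robot, y to its left, z up, the work surface at z = 0. Lengths are in mm, angles in rad, forces in N, time in s.
With the tool pointing down it reaches from about 350 to 775 mm from the base axis. Payload 3.1 kg.
Tool frame: the origin (TCP) lies midway between the tips of the shut fingers; the grasp point (between the pads) lies 19 mm behind it (arm.grasp_offset is the distance from the TCP to the grasp point, in mm); x points along the fingers, y is the direction in which the jaws open and shut, and the axes are right-handed (so a half turn about x gives the same grasp; the last joint's range is limited). The gripper opens to 85 mm and grips with 20 to 120 N. Pads are 22 mm wide; open, the fingers measure 114 mm over their backs; the gripper's body (76 mm by 85 mm) begins 54 mm behind the grasp point. The pads swing forward as they close: fully open they stand 13 mm farther back than shut.
Start: joints at [-1.319, 0.311, 0.014, 1.512, -0.004, 1.319, -0.027], TCP at [159.248, 526.458, 207.404] pointing down, gripper open.
Joint ranges: [-2.7, 2.7], [-0.3, 1.91], [-1.27, 1.3], [0.12, 2.57], [-1.44, 4.58], [0.2, 2.03], [-3.05, 3.05]. Speed limits (rad/s): [2.79, 2.79, 3.14, 3.14, 3.14, 3.14, 3.14].

INTERFACE

Orientations are given as a unit quaternion [x, y, z, w].
In Python, from cell import arm, camera, find_in, mark_of gives the robot as it stands.
- The arm moves only by the tool step_arm, never from a script. Its argument "motion" is a list of rows, each an object with "delta_pos": the shift along the tool's x, y, z scaled (see below), a list of three; "twist": the turn, a rotation vector about the tool's x, y, z scaled (see below), a list of three. A call has 1 to 20 rows; each row shifts and turns the commanded pose from where the row before left it, along the tool's axes as they then stand; what a row does not reach is not made up. The controller multiplies each number of a shift by 2.5 cm and each number of a turn by 0.12 rad. A row lasts 1/10 s, in which the tool goes at most 50 mm and 8.59 degrees, less where a joint would pass 70% of its speed; a pose out of reach is approached as far as the arm can. A call with a number of a shift or a turn outside -1 to 1 is refused whole. A call with a gripper value outside its range is refused whole. "fingers" is the opening, from 0 (shut) to 1 (fully open), set as the call begins (left out, the last holds). The fingers move at their own pace and stop on an object; the grip force is fixed at half the most. Time passes only in rows, so rows that do not move let the fingers close. It gives the time, the measured TCP pose, the force and the opening at its end, in the units of the state.
- arm.get_state(): the state, without advancing time (a new reading comes with each control period).
- camera(name): name is "scene" or "top" or "wrist"; returns a dict with "image" (480x640x3 uint8, blue, green, red), "depth" (480x640 float32, mm along the optical axis (not along the pixel's ray), 0 where there is no reading), "fx", "fy", "cx", "cy" (pixels), "xyz" and "attitude" of the camera in the world. Camera axes: x right, y down, z forward; pixel columns grow to the right and rows downward; lengths in mm; the calibration is good to about 2 mm. The wrist camera is an equidistant fisheye: a pixel r from the principal point sees the ray r / f radians off the axis. A picture is of the moment at which its call begins.
- arm.job_done(): hands the job in, once; it reports no verdict.
Trained networks look in a picture, given as the dict that the camera call returned (one of the last four; its "shot" number tells which), for a name from the list of things; names that differ only in an ending like _2 or _b are one class to them, and where a whole thing is asked for, a point or a joint stands for the part that bears it (a point fixed in the world has none). Each returns a list of dicts, best first, with "conf" (0 to 1); they miss things now and then, are a little off and sometimes report something else, mostly with a low value. They report only what shows in the picture. A call takes as long as a camera call.
- find_in(picture, name): "xyz" ([x, y, z] in mm, in world coordinates, good to about 4 mm: the middle of the surface that is visible of it).
- mark_of(picture, name): "xyz" ([x, y, z] in mm, in world coordinates, good to about 4 mm: a listed point, or the origin of a listed thing).
The state is a dict: "clock": time; "joint_pos": joint angles; "qd": joint speeds; "joint_efforts": joint torques, N m; "tool_pos": TCP position; "tool_rot": TCP orientation; "contact_force": force on the tool from outside, world axes, zero at the start; "wrist_torque": the same for the moment, N m; "width": finger opening in mm.
Only numpy, scipy, OpenCV 4.12 (cv2) and the standard library are available. Lean on these libraries where they do the work, as an engineer would, in place of code of your own. Each camera call takes 0.05 s, during which the arm holds its last target.

## Working session

There is one attempt and no reset: what is moved stays moved. The work goes in short steps, Python scripts to look and compute and a tool call to move; the robot and the scene stay as the last step left them, time stands still between calls to the robot, and variables do not carry over. Pictures are saved under pics/ and viewed, and the job is handed in when it is done.

Besides the shell and the picture viewer there is one more tool, called after "Request:" by a JSON object that holds its "fn" and its "kwargs". step_arm: Moves the arm, as the interface text tells. Shifts and turns lie within -1 to 1; 1 stands for 2.5 cm of shift or 0.12 rad of turn. Its arguments: {"type":"object","properties":{"motion":{"type":"array","items":{"type":"object","properties":{"delta_pos":{"type":"array","items":{"type":"number","minimum":-1,"maximum":1}},"twist":{"type":"array","items":{"type":"number","minimum":-1,"maximum":1}}}}},"fingers":{"type":"number"}},"required":["motion"]}

```bash
mkdir -p pics; ls
python3 - <<'E'
from cell import arm, camera, find_in, mark_of
import cv2,numpy as np
s=arm.get_state();print(s['clock'],s['tool_pos'],s['tool_rot'],s['contact_force'],s['width'],arm.grasp_offset)
for c in ['scene','top']:
    p=camera(c);cv2.imwrite(f'pics/{c}0.png',p['image']);np.savez(f'{c}0.npz',**{k:v for k,v in p.items() if k not in('shot',)})
    print(c,p['xyz'],p['attitude'],p['fx'],p['cx'],p['cy'])
    for n in ['tray_mid','tray_pin','base_mid','base_socket','roll_mid','cone_mid','bottle_mid','tape_mid']:
        print(n,[(np.round(d['xyz'],1).tolist(),round(d['conf'],2)) for d in mark_of(p,n)[:3]])
E
```

```text
pics
0.0 [159.00938804 525.66213453 206.30362198] [ 0.10260448  0.69958912 -0.10430594  0.69940521] [-0.29578582  0.85996332 -0.09732799] 85.03663227807428 18.700000000000003
scene [1191.53470072  658.1260509  1048.23698826] [ 0.35875779  0.84649181 -0.36229512 -0.15325376] 525.0653854439053 318.60647092336103 244.07852571196676
tray_mid [([555.0, 69.7, 87.0], 0.61), ([606.0, 116.0, 53.0], 0.28)]
tray_pin [([623.5, 127.9, 53.2], 0.61)]
base_mid []
base_socket [([605.9, 117.9, 52.0], 0.82)]
roll_mid []
cone_mid [([598.7, 337.3, 53.5], 0.71)]
bottle_mid [([639.9, -411.8, 103.0], 0.89)]
tape_mid [([321.1, -404.3, 27.4], 0.73)]
top [ 403.43615872  -47.92234902 1498.82084563] [ 0.70910064 -0.70443903  0.01783181 -0.02497938] 614.5970439118357 322.33524826317836 237.29167932472612
tray_mid [([551.1, 71.4, 88.1], 0.82)]
tray_pin [([618.7, 127.7, 52.5], 0.73), ([601.5, 342.2, 57.8], 0.7)]
base_mid []
base_socket []
roll_mid [([566.6, 59.9, 87.6], 0.56), ([619.8, 123.1, 49.8], 0.33)]
cone_mid [([601.3, 340.5, 54.9], 0.72)]
bottle_mid [([640.8, -416.1, 101.4], 0.65)]
tape_mid [([317.7, -406.5, 26.0], 0.85)]
```

View pics/scene0.png

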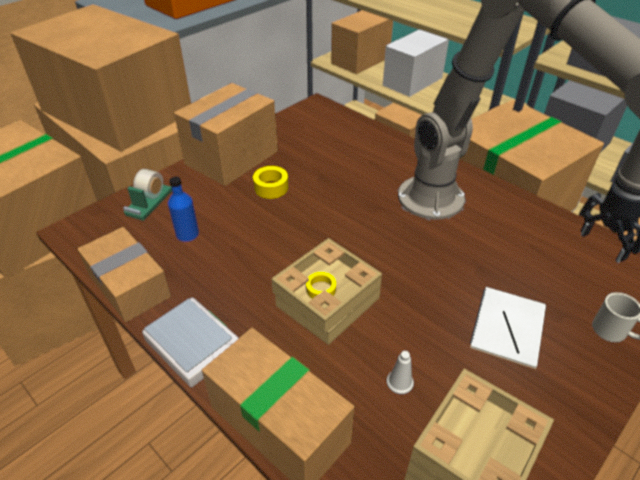

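View pics/top0.png

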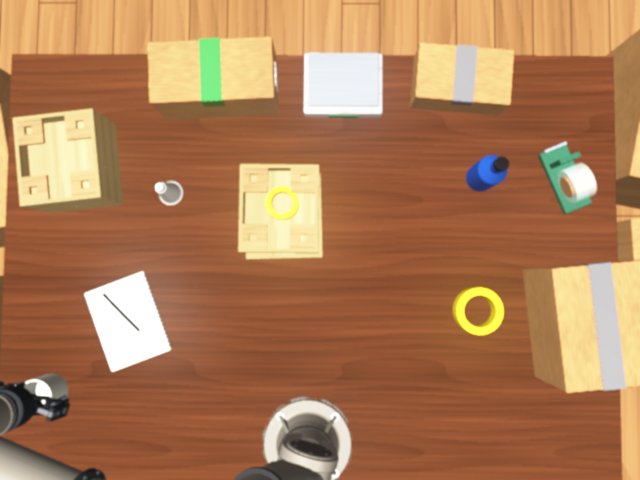

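Run:
```python
import cv2
a=cv2.imread('pics/top0.png');b=cv2.imread('pics/scene0.png')
cv2.imwrite('pics/topz.png',cv2.resize(a[120:260,290:450],None,fx=4,fy=4,interpolation=cv2.INTER_CUBIC))
cv2.imwrite('pics/scz.png',cv2.resize(b[190:370,150:370],None,fx=3.3,fy=3.3,interpolation=cv2.INTER_CUBIC))
```

```text
(no output)
```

The top view shows the trays at about x 238–322, y 163–259, with the roll at (282,203). The upper tray is shifted away from the robot (up in the image), and part of the lower tray shows at the bottom right. Next I'll fit both outlines using depth.

```bash
cat > h.py <<'E'
import numpy as np,cv2
from scipy.spatial.transform import Rotation as R
def cloud(p):
    d=p['depth'];v,u=np.mgrid[:480,:640]
    P=np.stack([(u-p['cx'])/p['fx']*d,(v-p['cy'])/p['fy']*d,d],-1)
    return P@R.from_quat(p['attitude']).as_matrix().T+p['xyz']
E
python3 - <<'E'
from h import *
a=cv2.imread('pics/top0.png');b=cv2.imread('pics/scene0.png')
cv2.imwrite('pics/topz.png',cv2.resize(a[150:270,225:335],None,fx=5,fy=5,interpolation=cv2.INTER_CUBIC))
cv2.imwrite('pics/scz.png',cv2.resize(b[230:350,260:395],None,fx=5,fy=5,interpolation=cv2.INTER_CUBIC))
for c in ['top','scene']:
    p=np.load(c+'0.npz');P=cloud(p)
    m0=(P[...,0]>400)&(P[...,0]<720)&(P[...,1]>-70)&(P[...,1]<220)&(p['depth']>0)
    z=P[...,2][m0];h,e=np.histogram(z,np.arange(-10,140,5));print(dict(zip(e[:-1].tolist(),h.tolist())))
    for lo,hi in [(104,122),(42,60)]:
        m=m0&(P[...,2]>lo)&(P[...,2]<hi);q=P[m]
        r=cv2.minAreaRect(q[:,:2].astype(np.float32));print(c,lo,r,q[:,2].mean(),len(q),np.percentile(q,[0.5,99.5],axis=0))
E
```

```text
{-10: 431, -5: 3198, 0: 3479, 5: 532, 10: 33, 15: 4, 20: 5, 25: 2, 30: 5, 35: 9, 40: 31, 45: 233, 50: 255, 55: 65, 60: 415, 65: 1678, 70: 804, 75: 67, 80: 48, 85: 58, 90: 176, 95: 293, 100: 104, 105: 810, 110: 1969, 115: 554, 120: 16, 125: 0, 130: 0}
top 104 ((554.2835083007812, 66.78497314453125), (181.08265686035156, 200.70635986328125), 89.63455963134766) 112.07731882446238 3379 [[453.96343343 -23.32217849 104.74764881]
 [653.92370759 155.66204245 119.88958236]]
top 42 ((542.2050170898438, 60.363407135009766), (200.24234008789062, 179.82684326171875), 1.7626157999038696) 50.62157158644406 580 [[441.19033979 -30.37275254  42.63523419]
 [641.12457952 146.58788452  59.72948311]]
{-10: 211, -5: 3756, 0: 1576, 5: 130, 10: 129, 15: 123, 20: 126, 25: 128, 30: 122, 35: 104, 40: 85, 45: 43, 50: 9, 55: 11, 60: 329, 65: 1043, 70: 302, 75: 244, 80: 223, 85: 246, 90: 365, 95: 317, 100: 302, 105: 1020, 110: 1454, 115: 33, 120: 0, 125: 0, 130: 0}
scene 104 ((553.4609375, 66.92903137207031), (186.5330047607422, 205.83909606933594), 89.97067260742188) 110.22943173034025 2581 [[453.57630778 -23.16280218 104.15721793]
 [655.37864301 157.8801352  115.72989741]]
scene 42 ((586.0684814453125, 117.70582580566406), (140.3096923828125, 265.9512634277344), 51.04250717163086) 47.02342851885874 111 [[444.60796664 -16.55796262  42.22452285]
 [652.57321887 155.59450568  59.64924875]]
```

View pics/topz.png

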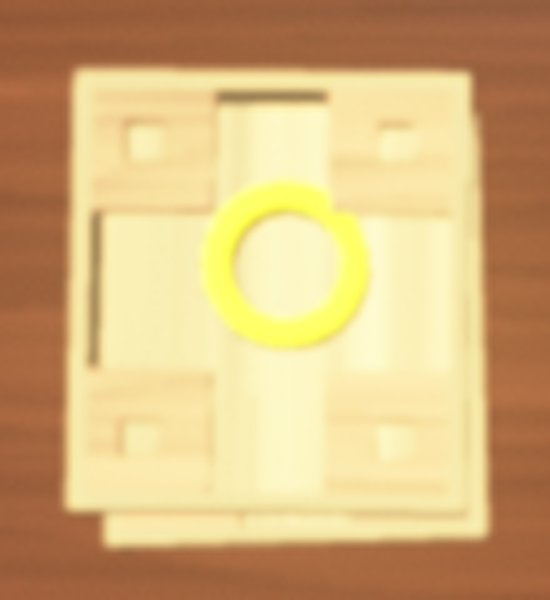

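View pics/scz.png

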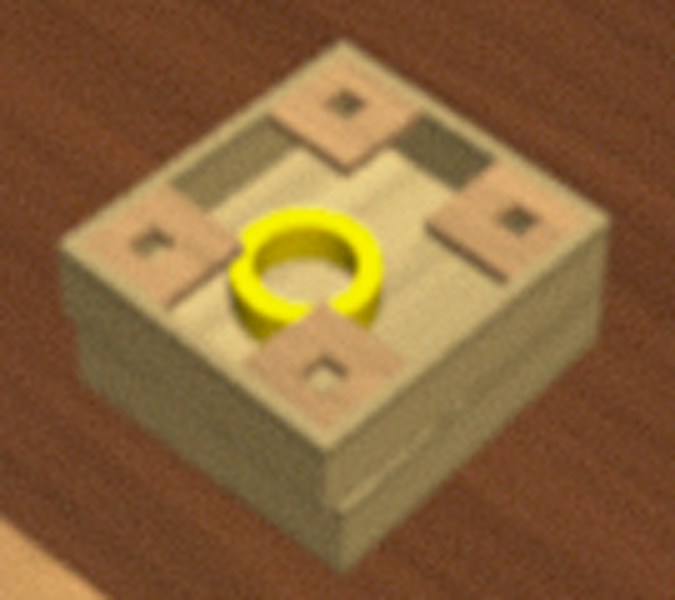

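The zooms agree: the upper tray sits too far along +x (up in the top view) and +y, and is turned slightly against the lower one. I'll fit the edges accurately.

```bash
cat >> h.py <<'E'
def ray2plane(p,uv,z):
    uv=np.atleast_2d(np.asarray(uv,float))
    d=np.stack([(uv[:,0]-p['cx'])/p['fx'],(uv[:,1]-p['cy'])/p['fy'],np.ones(len(uv))],-1)@R.from_quat(p['attitude']).as_matrix().T
    c=np.asarray(p['xyz']);return c+d*((z-c[2])/d[:,2])[:,None]
def proj(p,X):
    q=(np.atleast_2d(X)-p['xyz'])@R.from_quat(p['attitude']).as_matrix()
    return np.stack([q[:,0]/q[:,2]*p['fx']+p['cx'],q[:,1]/q[:,2]*p['fy']+p['cy']],-1)
def rect(cx,cy,th,z,hx=100,hy=90):
    c,s=np.cos(th),np.sin(th);a=np.array([[hx,hy],[hx,-hy],[-hx,-hy],[-hx,hy]])
    return np.c_[a@np.array([[c,s],[-s,c]])+[cx,cy],np.full(4,z)]
def edgepts(p,box,z,ax,rng,sgn,n=30,w=5):
    """subpixel strongest gradient along ax normal of the rect edge"""
E
python3 - <<'E'
from h import *
from scipy.ndimage import map_coordinates
from scipy.optimize import least_squares
p=dict(np.load('top0.npz'));img=p['image'].astype(float);g=img[...,0]  # blue channel
print(img[240,230],img[240,280])
# sample along normals of given pixel line; find max |grad|
def edge(a,b,n=40,w=4):
    a,b=np.array(a,float),np.array(b,float);t=(b-a)/np.linalg.norm(b-a);nn=np.array([-t[1],t[0]])
    s=np.arange(-w,w+.01,.1);out=[];st=[]
    for k in np.linspace(.08,.92,n):
        c=a+(b-a)*k; q=c+s[:,None]*nn
        v=map_coordinates(cv2.GaussianBlur(g,(0,0),.7),[q[:,1],q[:,0]],order=1)
        gr=np.abs(np.gradient(v));i=gr.argmax();out.append(q[i]);st.append(gr[i])
    out=np.array(out);return out
Z=lambda x,y:(225+x/5-.4,150+y/5-.4)
E={'u-x':(Z(66,510),Z(467,514),112),'u+x':(Z(74,70),Z(470,71),112),'u+y':(Z(74,70),Z(66,510),112),
'l-x':(Z(104,547),Z(489,536),50),'l-y':(Z(479,180),Z(489,536),50)}
for k,(a,b,z) in E.items():
    W=ray2plane(p,edge(a,b),z)[:,:2]
    l=cv2.fitLine(W.astype(np.float32),cv2.DIST_HUBER,0,.01,.01).ravel()
    r=(W-l[2:])@[-l[1],l[0]]
    print(k,'mid',l[2:],'dir',l[:2],'ang',np.arctan(l[1]/l[0]) if abs(l[0])>abs(l[1]) else -np.arctan(l[0]/l[1]),'rms',r.std(),W[0],W[-1])
E
```

```text
[ 62. 100. 163.] [198. 247. 253.]
u-x mid [450.83096   62.464725] dir [0.11463167 0.9934081 ] ang -0.11488421 rms 3.08354958238936 [453.36255689 142.75042171] [444.71190014  -9.54982128]
u+x mid [655.6371   68.66478] dir [ 0.01233077 -0.99992394] ang 0.012331085 rms 0.8615458823715709 [654.20755729 142.20951137] [654.82473233  -9.51244348]
u+y mid [552.18134 157.16824] dir [ 0.9999917  -0.00406529] ang -0.004065305 rms 1.02690166178066 [638.42264057 155.36121077] [469.80062947 157.45682079]
l-x mid [442.0232   53.05258] dir [ 0.02246067 -0.99974775] ang 0.02246256 rms 0.8773668071893396 [440.93074919 133.74990643] [444.17849806 -18.93495847]
l-y mid [531.9564   -29.927284] dir [0.9995414  0.03028188] ang 0.030286515 rms 0.9609315140058626 [600.49973202 -27.0524279 ] [458.6400029  -34.38180449]
```

```bash
cat >> h.py <<'E'
from scipy.ndimage import map_coordinates
from scipy.optimize import least_squares
def fitrect(p,x0,z,edges,w=3,it=4,win=(.08,.92)):
    """edges: list of (i,lo,hi) edge index of rect corners i->i+1 (0:+x,1:-y,2:-x,3:+y)"""
    g=cv2.GaussianBlur(p['image'].astype(float)[...,0],(0,0),.8);x=np.array(x0,float)
    for _ in range(it):
        U=[];I=[]
        C=rect(*x,z)
        for i,lo,hi in edges:
            a,b=C[i],C[(i+1)%4]
            q=a+(b-a)*np.linspace(lo,hi,40)[:,None];uv=proj(p,q)
            t=uv[-1]-uv[0];t/=np.linalg.norm(t);n=np.array([-t[1],t[0]])
            ctr=uv.mean(0);cc=proj(p,C).mean(0)
            if (cc-ctr)@n>0:n=-n   # outward
            s=np.arange(-w,w+.01,.1)
            for c in uv:
                qq=c+s[:,None]*n;v=map_coordinates(g,[qq[:,1],qq[:,0]],order=1)
                gr=-np.gradient(v);k=gr.argmax()
                if gr[k]>.5:U.append(qq[k]);I.append(i)
        W=ray2plane(p,U,z)[:,:2];I=np.array(I)
        h=np.array([100,90,100,90.])[I];nl=np.array([[1,0],[0,-1],[-1,0],[0,1.]])[I]
        def f(x):
            c,s=np.cos(x[2]),np.sin(x[2]);L=(W-x[:2])@np.array([[c,-s],[s,c]]);return (L*nl).sum(1)-h
        r=least_squares(f,x,loss='soft_l1',f_scale=1.);x=r.x
    e=f(x);return x,{int(i):(round(e[I==i].mean(),2),round(e[I==i].std(),2)) for i in set(I)}
E
cat > fit.py <<'E'
from h import *
import sys
p=dict(np.load(sys.argv[1]))
u,ru=fitrect(p,[554,67,0.],112,[(0,.08,.92),(1,.3,.9),(3,.08,.92)])
print('upper',u,ru)
u2,ru=fitrect(p,[554,67,0.],112,[(0,.08,.92),(3,.08,.92)]);print('upper2',u2,ru)
l,rl=fitrect(p,[541,60,.025],50,[(2,.08,.75),(1,.25,.95)])
print('lower',l,rl)
im=cv2.resize(p['image'][150:270,225:335],None,fx=5,fy=5,interpolation=cv2.INTER_CUBIC)
for x,z,c in[(u,112,(255,0,0)),(l,50,(0,0,255))]:
    q=((proj(p,rect(*x,z))-[225,150]+.5)*5-.5);cv2.polylines(im,[np.int32(q)],True,c,1)
cv2.imwrite('pics/fit_%s.png'%sys.argv[1][:-4],im)
E
python3 fit.py top0.npz
```

```text
upper [5.55433470e+02 6.34081344e+01 1.87229258e-02] {0: (np.float64(-0.04), np.float64(1.07)), 1: (np.float64(3.46), np.float64(1.01)), 3: (np.float64(4.16), np.float64(1.51))}
upper2 [5.55130403e+02 6.71289111e+01 1.99326067e-04] {0: (np.float64(0.07), np.float64(0.84)), 3: (np.float64(-0.01), np.float64(1.15))}
lower [5.41741316e+02 6.03819597e+01 2.85580266e-02] {1: (np.float64(-0.03), np.float64(0.89)), 2: (np.float64(0.04), np.float64(0.79))}
```

View pics/fit_top0.png

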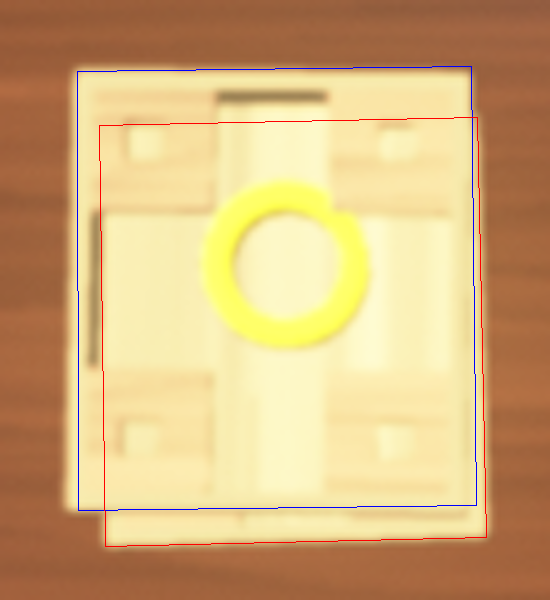

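The red fit (lower tray) and `upper2` match the picture. The blue outline was pulled off by the contaminated −y edge, so I'm ignoring it. The upper tray is at (555.1, 67.1, yaw 0.000) and the lower at (541.7, 60.4, yaw 0.0286). I'll grip the −x wall's middle gap next.

```bash
cat > mv.py <<'E'
from h import *
from cell import arm
def plan(target,yaw_y,pr=True):
    """target TCP world, tool x down, tool y horizontal at angle yaw_y; gives shift in tool axes /25 and twist/0.12"""
    s=arm.get_state();T=R.from_quat(s['tool_rot']);M=T.as_matrix()
    x=np.array([0,0,-1.]);y=np.array([np.cos(yaw_y),np.sin(yaw_y),0]);G=np.c_[x,y,np.cross(x,y)]
    rv=(T.inv()*R.from_matrix(G)).as_rotvec()
    print('clock',s['clock'],'pos',s['tool_pos'].round(1) if hasattr(s['tool_pos'],'round') else s['tool_pos'],'F',np.round(s['contact_force'],1),'w',s['width'])
    print('toolaxes',M.round(3).T.tolist())
    print('shift/25 current axes',(M.T@(np.array(target)-s['tool_pos'])/25).round(2),'in goal axes',(G.T@(np.array(target)-s['tool_pos'])/25).round(2),'twist/.12',(rv/.12).round(3))
E
python3 -c "
from mv import *
plan([459,67,206],0);plan([459,67,206],np.pi);print(arm.get_state()['joint_pos'])"
```

```text
clock 0.9 pos [159.3 526.5 207.4] F [-0.4 -0.  -0.1] w 85.66132175724964
toolaxes [[0.0, 0.0, -1.0], [0.29, 0.957, 0.0], [0.957, -0.29, 0.0]]
shift/25 current axes [  0.06 -14.12  16.8 ] in goal axes [ 0.06 11.99 18.38] twist/.12 [ 1.0642e+01 -0.0000e+00 -1.0000e-03]
clock 0.9 pos [159.3 526.5 207.4] F [-0.4 -0.  -0.1] w 85.66132175724964
toolaxes [[0.0, 0.0, -1.0], [0.29, 0.957, 0.0], [0.957, -0.29, 0.0]]
shift/25 current axes [  0.06 -14.12  16.8 ] in goal axes [  0.06 -11.99 -18.38] twist/.12 [-1.5538e+01  1.0000e-03 -0.0000e+00]
[-1.31870071  0.31085511  0.01402316  1.51146424 -0.00440426  1.31920963
 -0.0271791 ]
```

Request:
{"fn": "step_arm", "kwargs": {"motion": [{"delta_pos": [0,-0.78,0.93]},{"delta_pos": [0,-0.78,0.93]},{"delta_pos": [0,-0.78,0.93]},{"delta_pos": [0,-0.78,0.93]},{"delta_pos": [0,-0.78,0.93]},{"delta_pos": [0,-0.78,0.93]},{"delta_pos": [0,-0.78,0.93]},{"delta_pos": [0,-0.78,0.93]},{"delta_pos": [0,-0.78,0.93]},{"delta_pos": [0,-0.78,0.93]},{"delta_pos": [0,-0.78,0.93]},{"delta_pos": [0,-0.78,0.93]},{"delta_pos": [0,-0.78,0.93]},{"delta_pos": [0,-0.78,0.93]},{"delta_pos": [0,-0.78,0.93]},{"delta_pos": [0,-0.78,0.93]},{"delta_pos": [0,-0.78,0.93]},{"delta_pos": [0,-0.78,0.93]}], "fingers": 0.6}}

```text
$.motion[0]: bad value
```

Request:
{"fn": "step_arm", "kwargs": {"motion": [{"twist": [1,0,0]},{"twist": [1,0,0]},{"twist": [1,0,0]},{"twist": [1,0,0]},{"twist": [1,0,0]},{"twist": [1,0,0]},{"twist": [1,0,0]},{"twist": [1,0,0]},{"twist": [1,0,0]},{"twist": [1,0,0]},{"twist": [0.64,0,0]},{}]}}

```text
$.motion[0]: bad value
```

```bash
python3 -c "
from mv import *
plan([459,67,150],0);print(arm.get_state()['joint_pos'])
from cell import camera
p=camera('wrist');cv2.imwrite('pics/w1.png',p['image'])"
```

```text
clock 0.9 pos [159.3 526.5 207.4] F [-0.4 -0.  -0.1] w 85.66132175724964
toolaxes [[0.0, 0.0, -1.0], [0.29, 0.957, 0.0], [0.957, -0.29, 0.0]]
shift/25 current axes [  2.3  -14.12  16.8 ] in goal axes [ 2.3  11.99 18.38] twist/.12 [ 1.0642e+01 -0.0000e+00 -1.0000e-03]
[-1.31870071  0.31085511  0.01402316  1.51146424 -0.00440426  1.31920963
 -0.0271791 ]
```

View pics/w1.png

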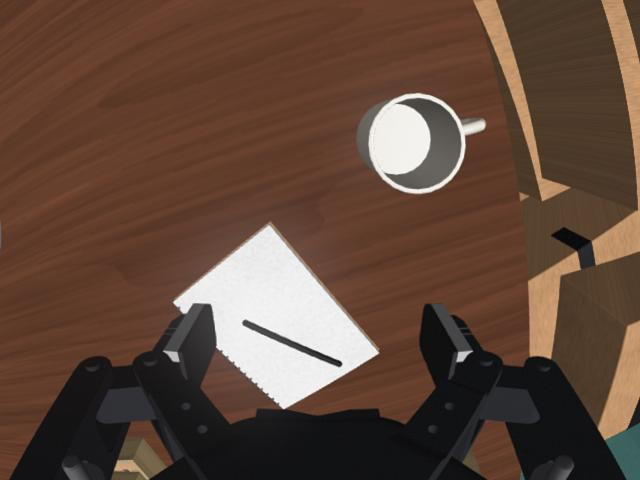

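The wrist view shows only the notebook and the mug, so the arm hasn't moved. Both move calls were refused, probably because every row needs both fields.

Request:
{"fn": "step_arm", "kwargs": {"motion": [{"delta_pos": [0,-0.78,0.93],"twist": [0,0,0]},{"delta_pos": [0,-0.78,0.93],"twist": [0,0,0]},{"delta_pos": [0,-0.78,0.93],"twist": [0,0,0]},{"delta_pos": [0,-0.78,0.93],"twist": [0,0,0]},{"delta_pos": [0,-0.78,0.93],"twist": [0,0,0]},{"delta_pos": [0,-0.78,0.93],"twist": [0,0,0]},{"delta_pos": [0,-0.78,0.93],"twist": [0,0,0]},{"delta_pos": [0,-0.78,0.93],"twist": [0,0,0]},{"delta_pos": [0,-0.78,0.93],"twist": [0,0,0]},{"delta_pos": [0,-0.78,0.93],"twist": [0,0,0]},{"delta_pos": [0,-0.78,0.93],"twist": [0,0,0]},{"delta_pos": [0,-0.78,0.93],"twist": [0,0,0]},{"delta_pos": [0,-0.78,0.93],"twist": [0,0,0]},{"delta_pos": [0,-0.78,0.93],"twist": [0,0,0]},{"delta_pos": [0,-0.78,0.93],"twist": [0,0,0]},{"delta_pos": [0,-0.78,0.93],"twist": [0,0,0]},{"delta_pos": [0,-0.78,0.93],"twist": [0,0,0]},{"delta_pos": [0,-0.78,0.93],"twist": [0,0,0]}], "fingers": 0.6}}

```text
clock: 2.75
tool_pos: [458.8, 68.3, 207.6]
tool_rot: [0.104, 0.699, -0.103, 0.7]
contact_force: [0.5, -0.7, 0.3]
width: 51.2
```

Request:
{"fn": "step_arm", "kwargs": {"motion": [{"delta_pos": [0,0,0],"twist": [1,0,0]},{"delta_pos": [0,0,0],"twist": [1,0,0]},{"delta_pos": [0,0,0],"twist": [1,0,0]},{"delta_pos": [0,0,0],"twist": [1,0,0]},{"delta_pos": [0,0,0],"twist": [1,0,0]},{"delta_pos": [0,0,0],"twist": [1,0,0]},{"delta_pos": [0,0,0],"twist": [1,0,0]},{"delta_pos": [0,0,0],"twist": [1,0,0]},{"delta_pos": [0,0,0],"twist": [1,0,0]},{"delta_pos": [0,0,0],"twist": [1,0,0]},{"delta_pos": [0,0,0],"twist": [0.64,0,0]},{"delta_pos": [0,0,0],"twist": [0,0,0]}]}}

```text
clock: 3.95
tool_pos: [458.2, 69.4, 207.5]
tool_rot: [0.5, 0.5, -0.5, 0.5]
contact_force: [0.2, -0.2, -0.1]
width: 51.1
```

```bash
python3 -c "
from mv import *
plan([459,67,150],0);print(arm.get_state()['joint_pos'])
from cell import camera
p=camera('wrist');cv2.imwrite('pics/w1.png',p['image'])"
```

```text
clock 3.95 pos [458.2  69.4 207.5] F [ 0.2 -0.2 -0.1] w 51.10458951241273
toolaxes [[0.0, 0.0, -1.0], [1.0, 0.001, 0.0], [0.001, -1.0, -0.0]]
shift/25 current axes [2.3  0.03 0.1 ] in goal axes [2.3  0.03 0.1 ] twist/.12 [ 0.005 -0.001 -0.002]
[-0.72396414  0.14177007  0.60802253  1.75148869 -0.08459438  1.27428795
 -0.09531597]
```

View pics/w1.png

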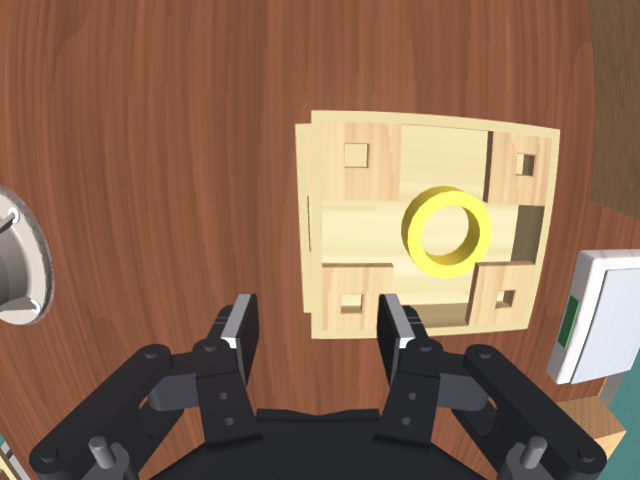

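The wrist view shows the −x wall at column ~317, midway between the two fingers (columns 240 and 393). Its gap runs from row 203 to 262. I'll descend to TCP z≈81 and close.

Request:
{"fn": "step_arm", "kwargs": {"motion": [{"delta_pos": [0.8,0.03,0.1],"twist": [0,0,0]},{"delta_pos": [0.8,0,0],"twist": [0,0,0]},{"delta_pos": [0.8,0,0],"twist": [0,0,0]},{"delta_pos": [0.8,0,0],"twist": [0,0,0]},{"delta_pos": [0.7,0,0],"twist": [0,0,0]},{"delta_pos": [0.6,0,0],"twist": [0,0,0]},{"delta_pos": [0.55,0,0],"twist": [0,0,0]},{"delta_pos": [0,0,0],"twist": [0,0,0]},{"delta_pos": [0,0,0],"twist": [0,0,0]}]}}

```text
clock: 4.9
tool_pos: [459.1, 66.8, 81.4]
tool_rot: [0.5, 0.5, -0.5, 0.5]
contact_force: [0.5, 0.1, -0.2]
width: 51.4
```

```bash
python3 -c "
from mv import *
plan([459,67,81],0)
from cell import camera
p=camera('wrist');cv2.imwrite('pics/w2.png',p['image'])
p=camera('scene');cv2.imwrite('pics/s2.png',cv2.resize(p['image'][180:350,230:430],None,fx=4,fy=4)[:600])"
```

```text
clock 4.9 pos [459.1  66.8  81.4] F [ 0.5  0.1 -0.2] w 51.44925964581318
toolaxes [[0.0, -0.0, -1.0], [1.0, 0.001, 0.0], [0.001, -1.0, 0.0]]
shift/25 current axes [ 0.01 -0.   -0.01] in goal axes [ 0.01 -0.   -0.01] twist/.12 [ 0.009  0.001 -0.   ]
```

View pics/w2.png

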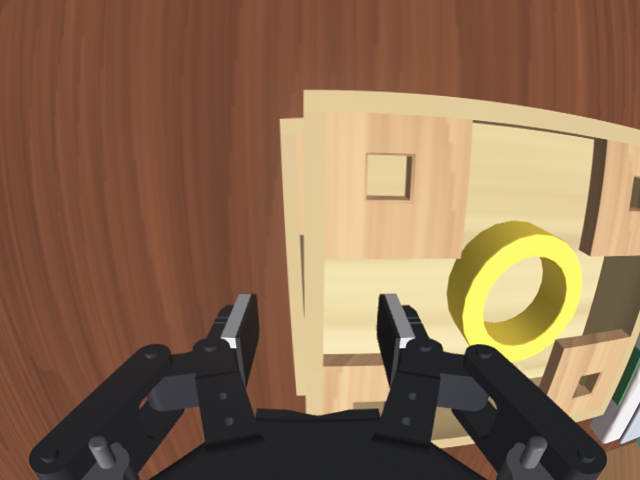

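View pics/s2.png

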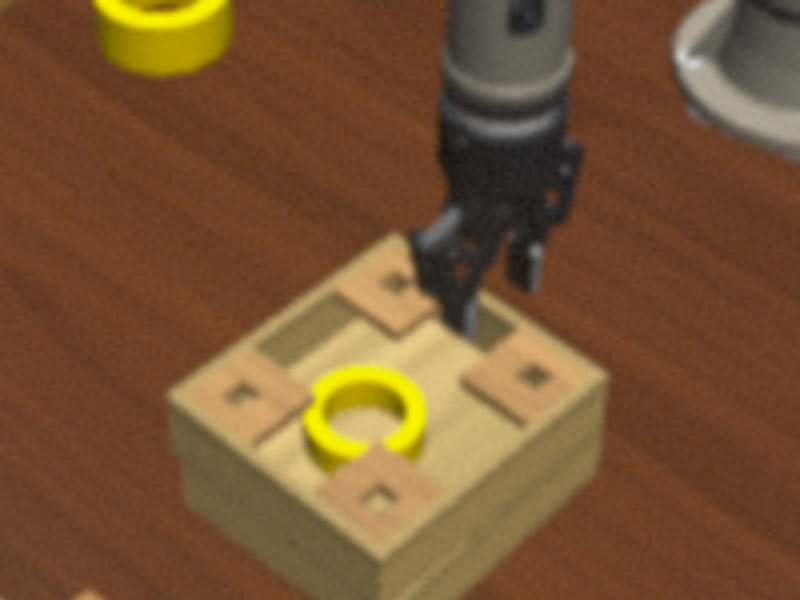

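The fingers straddle the wall inside the gap, one in and one out, and the roll is clear. Closing.

Request:
{"fn": "step_arm", "kwargs": {"motion": [{"delta_pos": [0,0,0],"twist": [0,0,0]},{"delta_pos": [0,0,0],"twist": [0,0,0]},{"delta_pos": [0,0,0],"twist": [0,0,0]},{"delta_pos": [0,0,0],"twist": [0,0,0]},{"delta_pos": [0,0,0],"twist": [0,0,0]},{"delta_pos": [0,0,0],"twist": [0,0,0]},{"delta_pos": [0,0,0],"twist": [0,0,0]}], "fingers": 0}}

```text
clock: 5.7
tool_pos: [458.4, 66.9, 81.6]
tool_rot: [0.5, 0.5, -0.5, 0.5]
contact_force: [-3.7, -0.2, 6.1]
width: 5.7
```

```bash
python3 -c "
from mv import *
plan([459,67,81],0)
from cell import camera
p=camera('top');cv2.imwrite('pics/t3.png',cv2.resize(p['image'][150:270,225:335],None,fx=5,fy=5));np.savez('top3.npz',**{k:v for k,v in p.items() if k!='shot'})
q=camera('scene');cv2.imwrite('pics/s3.png',cv2.resize(q['image'][210:360,230:430],None,fx=4,fy=4)[:600])
p['image']=p['image']
print(fitrect(p,[554,67,0.],112,[(0,.08,.92),(3,.08,.7)]))
print(fitrect(p,[554,67,0.],112,[(0,.08,.92)])[0][[0,2]],fitrect(p,[554,67,0.],112,[(3,.08,.7)])[0][1:])
"
```

```text
clock 5.7 pos [458.4  66.9  81.6] F [-3.7 -0.2  6.1] w 5.749513116211021
toolaxes [[-0.001, 0.001, -1.0], [1.0, 0.0, -0.001], [0.0, -1.0, -0.001]]
shift/25 current axes [ 0.02  0.02 -0.  ] in goal axes [ 0.02  0.02 -0.  ] twist/.12 [ 0.002 -0.005  0.009]
(array([ 5.55907255e+02,  6.83701007e+01, -6.84433129e-03]), {0: (np.float64(-0.03), np.float64(1.28)), 3: (np.float64(1.45), np.float64(3.4))})
[ 4.69778114e+02 -2.95115000e-01] [ 8.68255716e+01 -4.88824138e-02]
```

View pics/t3.png

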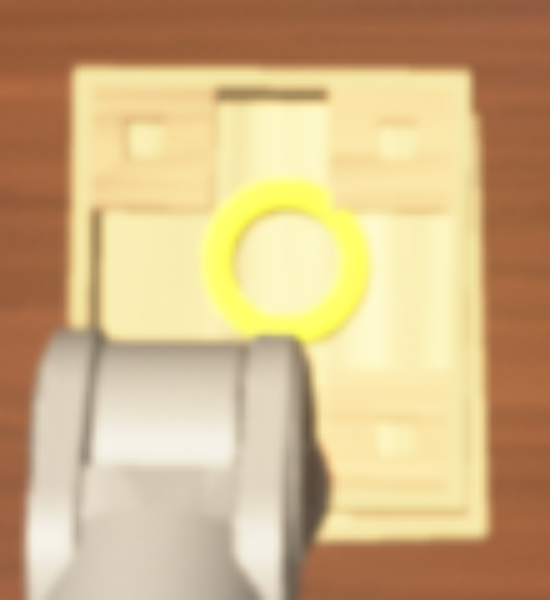

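View pics/s3.png

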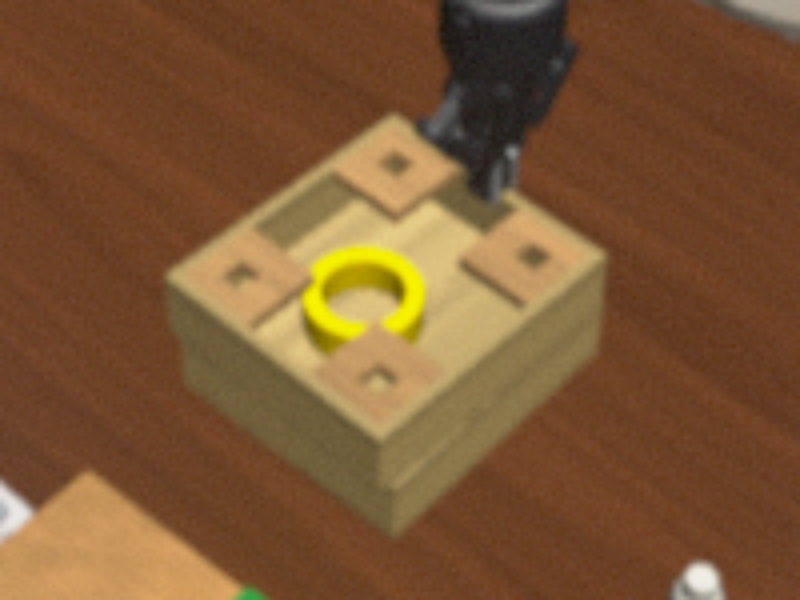

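The wall is held and the tray has hardly moved. The target for the grip point is (444.7, 57.6), so I need a shift of (−13.8, −9.3) mm and a yaw of +0.0286.

Request:
{"fn": "step_arm", "kwargs": {"motion": [{"delta_pos": [0,-0.14,0.09],"twist": [-0.06,0,0]},{"delta_pos": [0,-0.14,0.09],"twist": [-0.06,0,0]},{"delta_pos": [0,-0.14,0.09],"twist": [-0.06,0,0]},{"delta_pos": [0,-0.13,0.1],"twist": [-0.06,0,0]},{"delta_pos": [0,0,0],"twist": [0,0,0]},{"delta_pos": [0,0,0],"twist": [0,0,0]}]}}

```text
clock: 6.4
tool_pos: [445.7, 57.4, 81.1]
tool_rot: [0.493, 0.507, -0.492, 0.508]
contact_force: [3.5, 0.8, -4.1]
width: 5.4
```

```bash
cat > look.py <<'E'
from mv import *
import sys
from cell import camera
t=sys.argv[1]
plan([444.7,57.6,70],0.0286)
p=camera('top');cv2.imwrite(f'pics/t{t}.png',cv2.resize(p['image'][150:270,225:335],None,fx=5,fy=5))
np.savez(f'top{t}.npz',**{k:v for k,v in p.items() if k!='shot'})
q=camera('scene');cv2.imwrite(f'pics/s{t}.png',cv2.resize(q['image'][210:360,230:430],None,fx=4,fy=4)[:600])
np.savez(f'scene{t}.npz',**{k:v for k,v in q.items() if k!='shot'})
for c in(p,q):
  P=cloud(c);m=(P[...,0]>430)&(P[...,0]<660)&(P[...,1]>-50)&(P[...,1]<170)&(P[...,2]>90)&(P[...,2]<118)
  Q=P[m];
  if c is p: Q=Q[Q[:,2]>98]
  k=Q
  for _ in range(5):
    co,*_r=np.linalg.lstsq(np.c_[k[:,:2]-[542,60],np.ones(len(k))],k[:,2],rcond=None)
    r=Q[:,2]-np.c_[Q[:,:2]-[542,60],np.ones(len(Q))]@co;k=Q[np.abs(r)<6]
  print('rim plane tilt x,y / z',co.round(4),len(k))
E
python3 look.py 4
```

```text
clock 6.4 pos [445.7  57.4  81.1] F [ 3.5  0.8 -4.1] w 5.391022124678376
toolaxes [[0.001, -0.0, -1.0], [1.0, 0.029, 0.001], [0.029, -1.0, 0.0]]
shift/25 current axes [ 0.45 -0.04 -0.01] in goal axes [ 0.45 -0.04 -0.01] twist/.12 [ 0.005  0.001 -0.009]
rim plane tilt x,y / z [-4.740000e-02 -2.300000e-03  1.055608e+02] 2191
rim plane tilt x,y / z [-5.390000e-02 -3.500000e-03  1.036744e+02] 2531
```

View pics/t4.png

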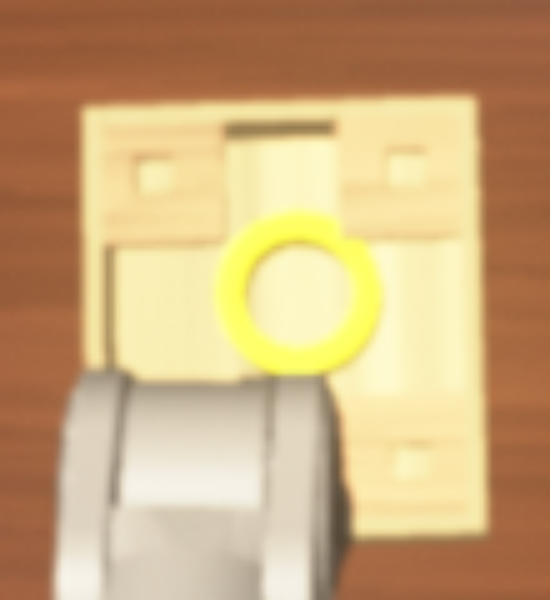

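View pics/s4.png

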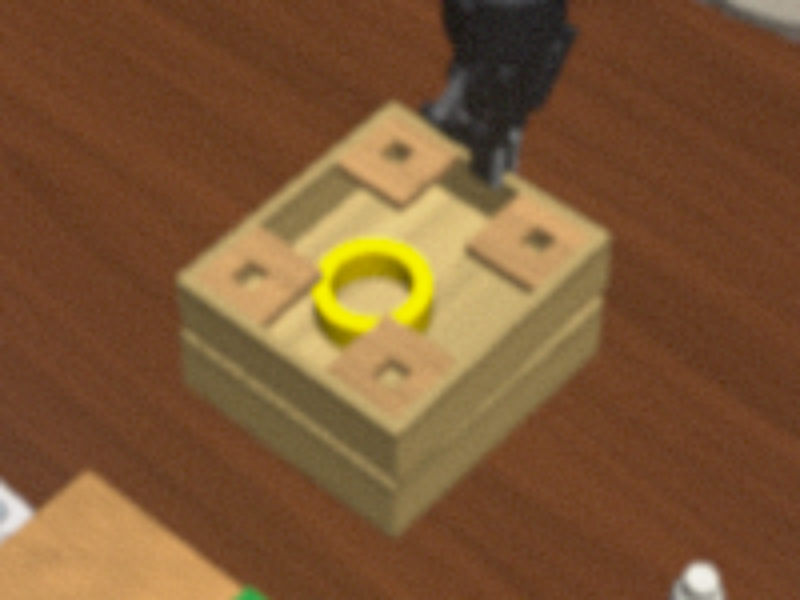

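The far (+x) end has already dropped: the rim is tilted about 0.05 towards +x, which puts it roughly 10 mm lower there. I'll lower the held end gently.

Request:
{"fn": "step_arm", "kwargs": {"motion": [{"delta_pos": [0.12,-0.02,0],"twist": [0,0,0]},{"delta_pos": [0.12,-0.02,0],"twist": [0,0,0]},{"delta_pos": [0.11,0,0],"twist": [0,0,0]},{"delta_pos": [0.08,0,0],"twist": [0,0,0]},{"delta_pos": [0,0,0],"twist": [0,0,0]},{"delta_pos": [0,0,0],"twist": [0,0,0]}]}}

```text
clock: 7.1
tool_pos: [442.9, 57.3, 70.6]
tool_rot: [0.492, 0.508, -0.493, 0.506]
contact_force: [-2.5, 0.7, 6.4]
width: 5.3
```

```bash
python3 look.py 5
```

```text
clock 7.1 pos [442.9  57.3  70.6] F [-2.5  0.7  6.4] w 5.283579716750325
toolaxes [[-0.003, 0.0, -1.0], [1.0, 0.029, -0.003], [0.029, -1.0, -0.0]]
shift/25 current axes [ 0.02  0.07 -0.01] in goal axes [ 0.02  0.07 -0.01] twist/.12 [ 0.003 -0.003  0.025]
rim plane tilt x,y / z [-1.000000e-04  4.000000e-04  1.012627e+02] 1848
rim plane tilt x,y / z [ 1.00000e-04 -1.50000e-03  9.82463e+01] 2460
```

View pics/s5.png

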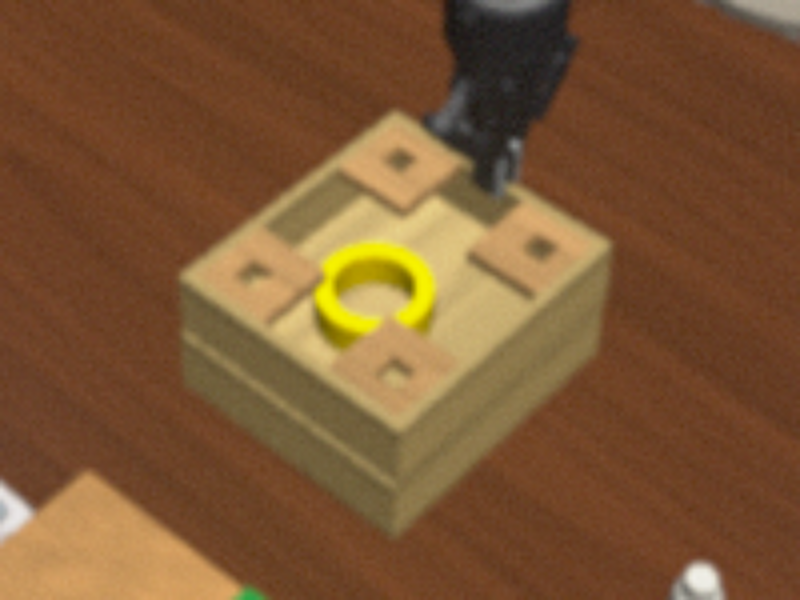

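The tray is now level at z≈100, so all four pins appear to be in. I'll release, let it settle, then lift straight up and back off.

Request:
{"fn": "step_arm", "kwargs": {"motion": [{"delta_pos": [0,0,0],"twist": [0,0,0]},{"delta_pos": [0,0,0],"twist": [0,0,0]},{"delta_pos": [0,0,0],"twist": [0,0,0]},{"delta_pos": [0,0,0],"twist": [0,0,0]},{"delta_pos": [0,0,0],"twist": [0,0,0]},{"delta_pos": [0,0,0],"twist": [0,0,0]}], "fingers": 0.5}}

```text
clock: 7.8
tool_pos: [444.3, 57.4, 70.4]
tool_rot: [0.493, 0.507, -0.493, 0.507]
contact_force: [-0.9, -0.2, -0.1]
width: 42.8
```

Request:
{"fn": "step_arm", "kwargs": {"motion": [{"delta_pos": [-0.3,0,0],"twist": [0,0,0]},{"delta_pos": [-0.6,0,0],"twist": [0,0,0]},{"delta_pos": [-0.9,0,0],"twist": [0,0,0]},{"delta_pos": [-0.9,0,0],"twist": [0,0,0]},{"delta_pos": [-0.9,0,0],"twist": [0,0,0]},{"delta_pos": [-0.9,0,0],"twist": [0,0,0]},{"delta_pos": [0,0,-0.9],"twist": [0,0,0]},{"delta_pos": [0,0,-0.9],"twist": [0,0,0]},{"delta_pos": [0,0,-0.9],"twist": [0,0,0]},{"delta_pos": [0,0,-0.9],"twist": [0,0,0]},{"delta_pos": [0,0,-0.9],"twist": [0,0,0]},{"delta_pos": [0,0,-0.9],"twist": [0,0,0]},{"delta_pos": [0,0,-0.9],"twist": [0,0,0]},{"delta_pos": [0,0,-0.9],"twist": [0,0,0]},{"delta_pos": [0,0,0],"twist": [0,0,0]}]}}

```text
clock: 9.3
tool_pos: [438.1, 241.6, 183.1]
tool_rot: [0.492, 0.509, -0.491, 0.508]
contact_force: [-0.8, 0.1, -0.3]
width: 42.8
```

```bash
python3 look.py 6
python3 - <<'E'
from h import *
from cell import camera,mark_of
p=dict(np.load('top6.npz'))
print(fitrect(p,[541.7,60.4,.0286],100,[(0,.08,.92),(1,.08,.92),(2,.08,.92),(3,.08,.92)]))
q=camera('top')
for n in ['tray_mid','roll_mid','cone_mid','bottle_mid','tape_mid']:
    print(n,[(np.round(d['xyz'],1).tolist(),round(d['conf'],2)) for d in mark_of(q,n)[:2]])
E
```

```text
clock 9.3 pos [438.1 241.6 183.1] F [-0.8  0.1 -0.3] w 42.834839782837726
toolaxes [[-0.0, 0.002, -1.0], [0.999, 0.035, 0.0], [0.035, -0.999, -0.002]]
shift/25 current axes [4.51 0.   7.37] in goal axes [4.53 0.05 7.36] twist/.12 [ 0.057 -0.016 -0.   ]
rim plane tilt x,y / z [ 2.000000e-04 -1.400000e-03  1.012517e+02] 2482
rim plane tilt x,y / z [ 1.00000e-03 -1.50000e-03  9.83201e+01] 2494
(array([5.39530542e+02, 6.05922127e+01, 2.93212560e-02]), {0: (np.float64(0.64), np.float64(0.93)), 1: (np.float64(0.57), np.float64(0.85)), 2: (np.float64(0.54), np.float64(0.84)), 3: (np.float64(0.6), np.float64(0.95))})
tray_mid [([538.8, 65.2, 76.2], 0.9)]
roll_mid [([552.9, 55.4, 72.2], 0.95)]
cone_mid [([603.1, 341.9, 58.0], 0.57)]
bottle_mid [([641.3, -412.9, 98.3], 0.77)]
tape_mid [([318.9, -403.9, 24.0], 0.6)]
```

View pics/t6.png

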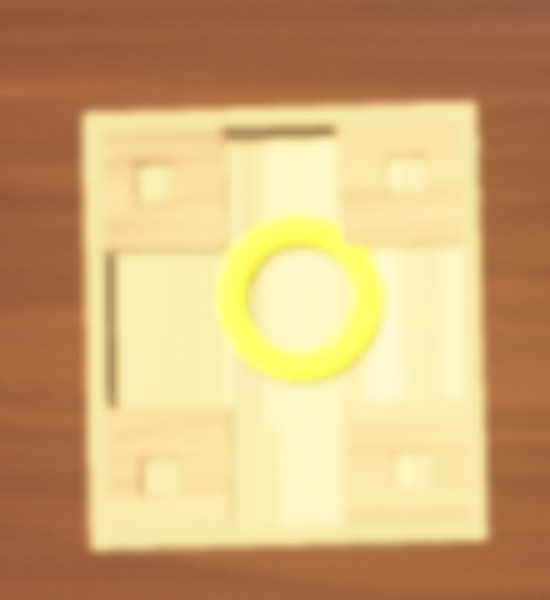

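View pics/s6.png

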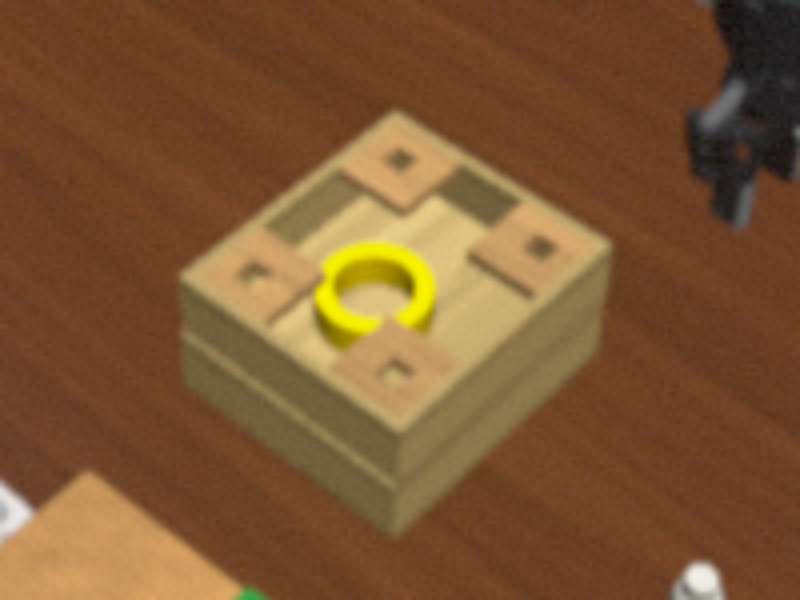

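Run:
```python
from h import *
for c in ['top','scene']:
  o=[]
  for t,(cx,cy,th) in [('0',(555.3,67.1,0)),('6',(539.5,60.6,.029))]:
    p=dict(np.load(c+t+'.npz'));P=cloud(p).reshape(-1,3)
    L=(P[:,:2]-[cx,cy])@np.array([[np.cos(th),-np.sin(th)],[np.sin(th),np.cos(th)]])
    r=[]
    for sx in(1,-1):
      for sy in(1,-1):
        l=L*[sx,sy];m=(l>[42,32]).all(1)&(l<[92,82]).all(1)&(P[:,2]>90);r.append(round(float(np.median(P[m,2])),1))
    o.append(r)
  print(c,o,np.round(np.array(o[0])-o[1],1))
```

```text
top [[112.4, 112.1, 112.1, 112.0], [100.3, 100.3, 100.2, 99.9]] [12.1 11.8 11.9 12.1]
scene [[110.4, 110.7, 110.7, 110.5], [98.7, 98.8, 98.9, 98.7]] [11.7 11.9 11.8 11.8]
```

All four corners dropped about 12 mm, so the tray is fully home. Handing in.

```bash
python3 -c "
from cell import arm
print(arm.job_done(),arm.get_state()['clock'])"
```

```text
the job is handed in; nothing more can be done
the job is handed in; nothing more can be done
```

The upper tray is home on the lower one with the small tape roll still in it, and I handed the job in at about 9.5 s of robot time. I gripped the middle of the −x wall, moved the tray about −14 mm in x and −9 mm in y at the grip, and turned it +0.029 rad. The +x pins dropped in during that move. I then lowered the held end, let go and backed off.

**Last checks**
- **Height:** all four corners dropped 11.7 to 12.1 mm in both the top and scene cameras. The rim is at about 100 mm and level within 0.002 rad.
- **Position:** the tray's outline is within about 2.2 mm in x and 0.2 mm in y of the fitted lower tray, and within 0.001 rad of its yaw.
- **Tape roll:** it lies in the tray, about 14 mm from the fitted tray centre.
- **Other things:** the networks put the cone, bottle and big tape roll within about 5 mm of where they started, which is roughly their error.
- **Robot:** at the last reading the arm was clear of everything, with less than 1 N of force.

**What failed or disagreed**
- My first two move calls were refused for leaving out a field in each row; nothing moved.
- One early fit of the upper tray used an edge confused with the lower tray, so I dropped it after checking it against the picture.
- The network's tray centre was about 4.6 mm off my fit in y, close to its stated error.
- Absolute heights from the two cameras differ by about 1.5 mm.

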